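# Put the last crushed bottle in the lift-up locker and lower its door

### The arm

A 7-joint arm with a two-finger parallel gripper is mounted at the origin on the work surface. World frame = base frame: x ahead of the robot, y to its left, z up, the work surface at z = 0. Lengths are in m, angles in rad, forces in N, time in s.
With the tool pointing down it reaches from about 0.425 to 0.825 m from the base axis. Payload 3.6 kg.
Tool frame: the origin (TCP) lies where the fingers leave the gripper's body, on its centre line; the fingertips stand 73 mm ahead of it and the grasp point (between the pads) lies 54 mm ahead of it; x points along the fingers, y is the direction in which the jaws open and shut, and the axes are right-handed (so a half turn about x gives the same grasp; the last joint's range is limited). The gripper opens to 85 mm and grips with 20 to 120 N. Pads are 22 mm wide; open, the fingers measure 114 mm over their backs; the gripper's body (76 mm by 85 mm) begins 54 mm behind the grasp point. The pads swing forward as they close: fully open they stand 13 mm farther back than shut.
Start: joints at [-1.349, 0.615, -0.013, 1.423, 0.008, 1.103, -0.04], TCP at [0.16, 0.63, 0.304] pointing down, gripper open.
Joint ranges: [-3.12, 3.12], [-0.3, 2.06], [-1.34, 1.32], [0.26, 2.42], [-1.36, 4.5], [0.01, 1.98], [-2.84, 2.84]. Speed limits (rad/s): [2.79, 2.79, 3.14, 3.14, 3.14, 3.14, 3.14].

### API

Orientations are given as a unit quaternion [x, y, z, w].
In Python, from station import arm, snapshot, camera_info, ticket gives the robot as it stands. Calls block until the motion is done:
- arm.movep(position, orientation): joint-space move of the TCP to a pose.
- arm.line_to(position, velocity=0.15, ori=None): straight line of the TCP; ori=None keeps the orientation; velocity is the mean speed in m/s.
- arm.move_j(angles): joint-space move.
- arm.move_gripper(opening, effort=None): opening from 0.0 (shut) to 1.0 (fully open); effort is the grip in N (None keeps the last); returns when the fingers have stopped.
- arm.pause(seconds).
- arm.ik(position, orientation): joint angles nearest the present ones, or None.
- snapshot(name): name is "scene" or "top"; returns the picture (480x640x3 uint8, blue, green, red); there is no depth.
- camera_info(name): a dict with "fx", "fy", "cx", "cy" (pixels), "R" (3x3) and "t" (3): a world point X has camera coordinates R X + t. Camera axes: x right, y down, z forward; pixel columns grow to the right and rows downward; lengths in m; the calibration is good to about 2 mm. A picture is of the moment at which its call begins. camera_info takes no time and is no camera call.
A pose or a line that the arm cannot do raises arm.MotionError and nothing moves.
- ticket.finish_job(): hands the job in, once; it reports no verdict.
Readings, each from a call of its own:
- arm.read_time(): time.
- arm.read_joint_positions(): joint angles.
- arm.read_dq(): joint speeds.
- arm.read_effort(): joint torques, N m.
- arm.read_tool_pos(): TCP position.
- arm.read_eef_rot(): TCP orientation.
- arm.read_ft_force(): force on the tool from outside, world axes, zero at the start.
- arm.read_wrist_torque(): the same for the moment, N m.
- arm.read_opening(): opening from 0.0 (shut) to 1.0 (fully open).
Only numpy, scipy, OpenCV 4.12 (cv2) and the standard library are available. Lean on these libraries where they do the work, as an engineer would, in place of code of your own. Each camera call takes 0.05 s, during which the arm holds its last target.

### The job

Lift the blue locker door by its steel bar until the stay drops in behind the door's pin and locks, and while it stands locked put the crushed green bottle that lies on the table onto the floor inside the locker. Then unlock the stay by pulling its red bar over towards the front of the locker, and lower the door by its bar until it is fully shut, guiding it down slowly so that it never falls or slams. Leave the other things on the table and in the yellow bin where they are.

Things in the scene. Friction and masses are not known exactly. Their poses are not given: they have to be found in the camera images.
- locker: Fixed grey plastic locker, 260 deep (x), 300 wide (y), 126 mm high at the back; origin at the centre of its underside; front faces its own -x, towards the robot. Walls 8 mm; inside x -124 to +120, y -142 to +142, floor 8 mm up; front wall 58 high. Opening under the door: from the front wall back to x = +30, behind it a fixed roof. Door hinge: along y at x = +30, z = 125 mm.
- door (a joint): Blue lift-up door, rad: 0 shut (slopes 20 degrees down to the front), 1.745 (80 degrees above level) where the stay locks, 1.868 end stop. Panel 170 mm from hinge to free edge, 300 wide, 10 thick. About 0.35 kg; its stiff hinge (0.15 N m friction) holds it unaided only above about 1.55 rad, lower down it falls if let go, fast enough to count as a slam.
- door_bar (a point): Middle of the door's steel bar handle: round, 16 mm thick, 140 long, parallel to the hinge and 220 mm from it, in the plane of the door beyond its free edge; a 10 mm rod at each end; free gap of 42 mm between bar and door edge. Height 50 mm shut, 342 mm locked. It can turn between the fingers as the door swings.
- stay_pin (a point): Steel pin (12 mm thick) standing out of the door's right (-y) edge, 60 mm from the hinge; it swings with the door. To lock, raise the door past 1.80 rad: the pin passes the nose of the stay, which drops in behind it; then let go. The stay's steel bracket stands at x -61 to -31, y -196 to -147 mm in the locker's frame, up to z = 186 mm.
- stay (a joint): Stay lever, rad: 0 nose down (locking, red bar leaning to the back), 1.2 unlocked (nose up, red bar leaning to the front, the locker's -x). Its weight keeps it at the end it leans to; tips over at about 0.6. The rising pin lifts it to about 0.2, then it drops to 0. Pivot along y at x = -46, z = 176 mm in the locker's frame. 0.16 kg; drag it over by the back of the red bar with about 1 N.
- stay_bar (a point): On the stay's red bar: round, 18 mm thick, along the locker's y from y = -167 to -271 mm, 90 mm from the lever's pivot; this point is at y = -236. At stay 0 it is at x = +5, z = 250 mm in the locker's frame, at 1.2 at x = -97, z = 250; between them it rises to z = 266.
- bottle: The crushed green bottle lying on the table, rigid, 120 mm long (x, white cap at +x), 54 mm wide (y) from x = -60 to +20 mm, 26 to 32 mm high, 45 g; origin at the centre of its underside. Grip it across y. It lies somewhere to the right in front of the locker.
- bottle_b: Bystander: another crushed bottle, same form, in the yellow bin. Leave it.
- bottle_c: Bystander: a third crushed bottle, same form, in the yellow bin. Leave it.
- saucer: Bystander: white porcelain saucer, 144 mm wide, 20 mm high, origin at its underside.
- scraper: Bystander: steel scraper with black handle, 200 mm long (x), 75 mm wide blade, 22 mm high.
- can: Bystander: plain metal can, 72 mm wide, 100 mm high, origin at its underside.

How it is judged:
By the outcome, as a careful person would: the job done as asked, in the order asked, and still so for the second after the job is handed in, with the robot touching nothing.
It also fails if it takes over 72 s, if anything falls off the work surface, if the arm or the gripper's body presses on something with over 40 N, if the wrist force passes 120 N, or if a joint passes its speed limit or range.

## Working session

There is one attempt and no reset: what is moved stays moved. The work goes in short steps, each a Python script; the robot and the scene stay as the last script left them, time stands still between calls to the robot, and variables do not carry over. Pictures are saved under pics/ and viewed, and the job is handed in when it is done.

```bash
ls; mkdir -p pics; python3 - <<'E'
from station import arm, snapshot, camera_info
import cv2
for n in("scene","top"):
    cv2.imwrite(f"pics/{n}0.png",snapshot(n)); c=camera_info(n); print(n,c)
print(arm.read_time(),arm.read_tool_pos(),arm.read_eef_rot())
E
```

```text
pics
scene {'fx': 534.6462060479248, 'fy': 534.6462060479248, 'cx': 317.40374109694045, 'cy': 246.2060172895754, 'R': array([[-0.79640276,  0.60469833, -0.00908701],
       [ 0.38371531,  0.49363466, -0.78044051],
       [-0.46744541, -0.6250318 , -0.62516401]]), 't': array([ 0.38748313, -0.05094114,  1.75365755])}
top {'fx': 452.9195259950211, 'fy': 452.9195259950211, 'cx': 308.6814099505203, 'cy': 243.14669881104996, 'R': array([[-8.29095119e-03, -9.99965428e-01,  6.34730591e-04],
       [-9.78352204e-01,  7.98048853e-03, -2.06792835e-01],
       [ 2.06780620e-01, -2.33549937e-03, -9.78384546e-01]]), 't': array([0.01802554, 0.53483884, 1.49554748])}
0.1 [0.15991365 0.62948098 0.30284366] [ 0.08689998  0.70173099 -0.08855182  0.70155584]
```

View pics/scene0.png

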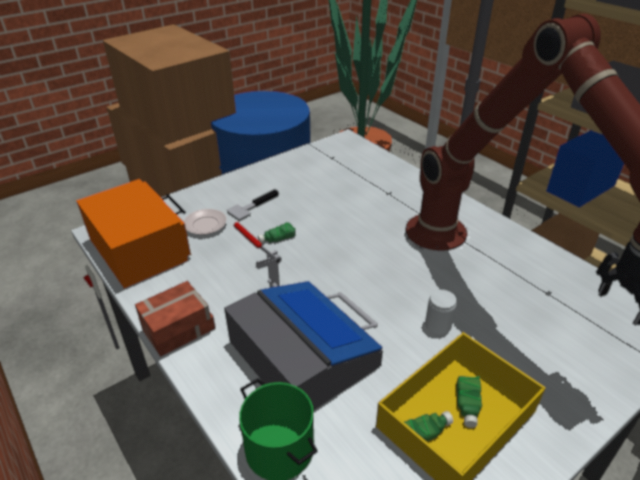

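View pics/top0.png

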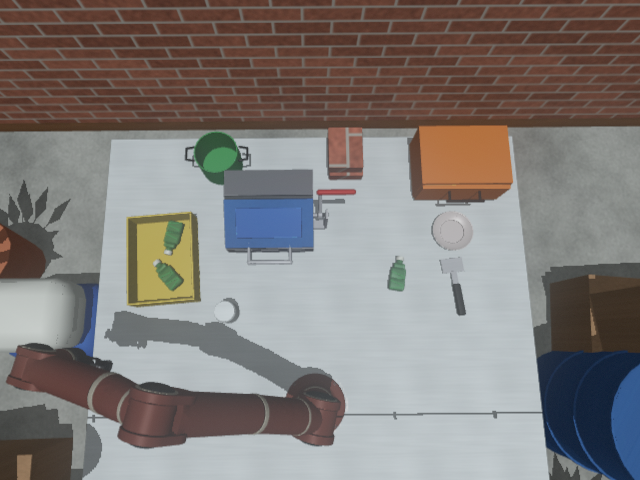

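Top view: up is +x and left is +y. The locker is at about (268,210), the door bar at (270,262), the red stay bar at (336,192) and the bottle at (398,274) with its cap towards +x. I'll zoom in for measurements.

```bash
cat > h.py <<'E'
import numpy as np, cv2
from station import arm, snapshot, camera_info, ticket
from scipy.spatial.transform import Rotation as Rn
def ray(n,u,v):
    c=camera_info(n); d=np.array([(u-c['cx'])/c['fx'],(v-c['cy'])/c['fy'],1.]); R=c['R']
    return -R.T@c['t'], R.T@d
def onz(n,u,v,z):
    o,d=ray(n,u,v); return o+d*(z-o[2])/d[2]
def proj(n,X):
    c=camera_info(n); p=c['R']@np.asarray(X)+c['t']; return np.array([c['fx']*p[0]/p[2]+c['cx'],c['fy']*p[1]/p[2]+c['cy']])
E
python3 - <<'E'
from h import *
t=cv2.imread('pics/top0.png')
a=cv2.resize(t[160:310,215:415],None,fx=4,fy=4,interpolation=cv2.INTER_CUBIC); cv2.imwrite('pics/top_zoom.png',a)
s=cv2.imread('pics/scene0.png')
cv2.imwrite('pics/sc_zoom.png',cv2.resize(s[215:415,210:400],None,fx=3,fy=3,interpolation=cv2.INTER_CUBIC))
hsv=cv2.cvtColor(t,cv2.COLOR_BGR2HSV)
def big(m,roi):
    mm=np.zeros_like(m); x0,y0,x1,y1=roi; mm[y0:y1,x0:x1]=m[y0:y1,x0:x1]
    cs,_=cv2.findContours(mm,cv2.RETR_EXTERNAL,cv2.CHAIN_APPROX_NONE); return max(cs,key=cv2.contourArea)
b=big(cv2.inRange(hsv,(100,100,40),(125,255,255)),(200,150,340,270)); print('blue',cv2.boundingRect(b),cv2.boxPoints(cv2.minAreaRect(b)))
r=big(cv2.inRange(hsv,(0,150,80),(8,255,255))|cv2.inRange(hsv,(172,150,80),(180,255,255)),(312,180,365,205)); print('red',cv2.boxPoints(cv2.minAreaRect(r)))
g=big(cv2.inRange(hsv,(45,60,30),(85,255,255)),(370,240,430,310)); print('bottle',cv2.boxPoints(cv2.minAreaRect(g)),cv2.minAreaRect(g))
E
```

```text
blue (224, 199, 89, 49) [[223.99997 199.     ]
 [311.99997 199.     ]
 [311.99997 247.     ]
 [223.99997 247.     ]]Traceback (most recent call last):
  File "<stdin>", line 11, in <module>
  File "<stdin>", line 9, in big
ValueError: max() iterable argument is empty
```

View pics/top_zoom.png

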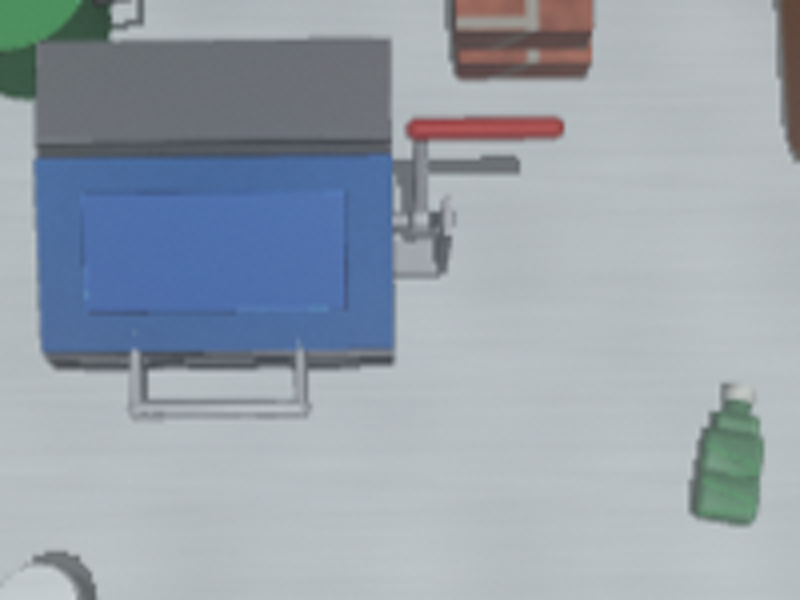

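View pics/sc_zoom.png

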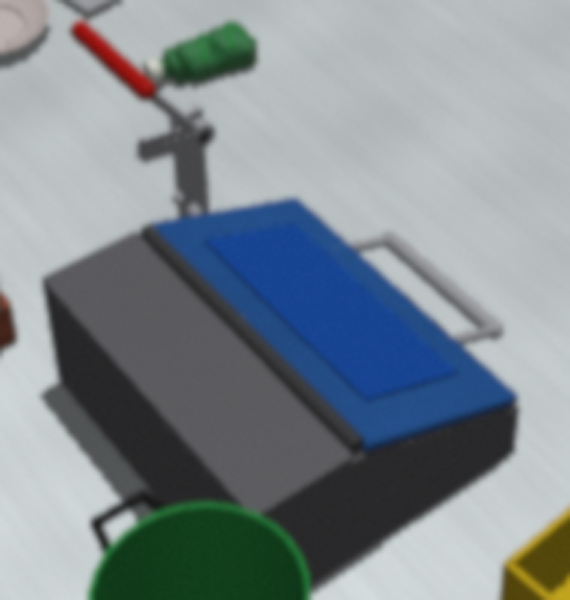

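The zoom shows the bar running from (131,410) to (308,411), the red bar from (408,129) to (562,127) (leaning back, stay at 0), and the bottle with its cap at (738,392) and base at (725,520). The locker is nearly aligned with the world axes.

```bash
python3 - <<'E'
from h import *
t=cv2.imread('pics/top0.png')
f=lambda u,v:(215+(u+.5)/4-.5,160+(v+.5)/4-.5)
g=lambda u,v:(210+(u+.5)/3-.5,215+(v+.5)/3-.5)
for nm,p,z in [('barL',(131,410),.05),('barR',(308,411),.05),('redL',(408,129),.25),('redR',(562,127),.25),('roofBL',(38,40),.126),('roofBR',(391,38),.126),('roofFL',(38,146),.126),('roofFR',(391,146),.126),('capT',(738,392),.018),('botT',(725,512),.02)]:
    print(nm,onz('top',*f(*p),z).round(4))
for nm,p,z in [('barR',(391,237),.05),('barL',(498,332),.05),('redR',(78,27),.25),('redL',(152,93),.25)]:
    print('scene',nm,onz('scene',*g(*p),z).round(4))
hsv=cv2.cvtColor(t,cv2.COLOR_BGR2HSV)
def big(m,roi):
    mm=np.zeros_like(m); x0,y0,x1,y1=roi; mm[y0:y1,x0:x1]=m[y0:y1,x0:x1]
    cs,_=cv2.findContours(mm,cv2.RETR_EXTERNAL,cv2.CHAIN_APPROX_NONE); return max(cs,key=cv2.contourArea)
b=big(cv2.inRange(hsv,(45,60,30),(85,255,255)),(370,240,430,310)); P=np.array([onz('top',*q[0],.015)[:2] for q in b]).astype(np.float32)
R=cv2.minAreaRect(P); print('bottle',R,cv2.boxPoints(R))
w=big(cv2.inRange(hsv,(0,0,0),(180,40,255))&0 | cv2.inRange(t,(185,195,190),(255,255,255)),(385,245,412,268)); print(w.reshape(-1,2).mean(0), len(w))
E
```

```text
barL [0.4718 0.2231 0.05  ]
barR [0.4697 0.0723 0.05  ]
redL [ 0.6541 -0.0116  0.25  ]
redR [ 0.6548 -0.1294  0.25  ]
roofBL [0.7767 0.2977 0.126 ]
roofBR [ 0.7761 -0.0008  0.126 ]
roofFL [0.683  0.2949 0.126 ]
roofFR [6.806e-01 1.000e-04 1.260e-01]
capT [ 0.4888 -0.3015  0.018 ]
botT [ 0.3839 -0.2847  0.02  ]
scene barR [0.4689 0.0792 0.05  ]
scene barL [0.4704 0.2249 0.05  ]
scene redR [ 0.6518 -0.1253  0.25  ]
scene redL [ 0.6504 -0.0098  0.25  ]
bottle ((0.428534597158432, -0.29365143179893494), (0.0483844131231308, 0.1010868027806282), 79.99156188964844) [[ 0.37455592 -0.3086914 ]
 [ 0.47410437 -0.32625958]
 [ 0.48251328 -0.27861145]
 [ 0.38296482 -0.26104328]]
[400.2 257.6] 5
```

Both views agree. The locker origin is about (0.647, 0.149) with yaw near 0, and the bar is at x≈0.470, y≈0.149. The bottle origin is about (0.438, -0.295) with yaw -10°. Next I'll check IK for the plan without moving anything.

```bash
cat >> h.py <<'E'
H=np.array([.677,.148,.125])
def bar(q,r=.22):
    a=q-np.deg2rad(20); return H+r*np.array([-np.cos(a),0,np.sin(a)])
def ori(b,psi,jaw):
    """tool tilted b(deg) forward of down in heading psi(deg); jaw 's': jaws along heading, 'x': across it; sign by leading -"""
    b,psi=np.deg2rad([b,psi]); h=np.array([np.cos(psi),np.sin(psi),0]); l=np.array([-np.sin(psi),np.cos(psi),0])
    t=np.sin(b)*h-np.cos(b)*np.array([0,0,1.]); s=-1 if jaw[0]=='-' else 1
    y=s*(np.cross(t,l) if jaw[-1]=='s' else l)
    M=np.c_[t,y,np.cross(t,y)]; return Rn.from_matrix(M).as_quat(), t
def tcp(g,t,d=.054): return np.asarray(g)-d*t
E
python3 - <<'E'
from h import *
print(Rn.from_quat(arm.read_eef_rot()).as_matrix().round(2))
for b in (10,15):
  for j in('s','-s'):
    q,t=ori(b,0,j); print(b,j)
    for a in (0,.6,1.2,1.745,1.84):
        s=arm.ik(tcp(bar(a),t),q); print('  ',a,None if s is None else np.round(s,2))
    s=arm.ik(tcp(bar(1.745)+[0,0,.1],t),q); print('  up',None if s is None else np.round(s,2))
for j in('x','-x'):
    for b in(10,15,20):
        for p,psi in (((.418,-.292,.026),-10),((.418,-.292,.15),-10),((.58,.15,.036),0),((.58,.15,.036),-10),((.58,.15,.2),0)):
            q,t=ori(b,psi,j); s=arm.ik(tcp(p,t),q); print(j,b,p,psi,None if s is None else np.round(s,2))
for j in('s','-s','x','-x'):
    for p in ((.69,-.09,.25),(.69,-.09,.36),(.54,-.09,.25)):
        q,t=ori(0,0,j); s=arm.ik(tcp(p,t),q); print(j,p,None if s is None else np.round(s,2))
E
```

```text
[[-0.    0.25  0.97]
 [-0.    0.97 -0.25]
 [-1.   -0.    0.  ]]
10 s
   0 [-0.49  0.67  0.14  2.19 -0.2   0.13 -0.18]
   0.6 [-0.66  0.42  0.36  2.1  -0.19  0.48 -0.17]
   1.2 [-0.67  0.38  0.47  1.79 -0.17  0.84 -0.15]
   1.745 [-0.6   0.52  0.53  1.43 -0.26  1.09 -0.04]
   1.84 [-0.58  0.56  0.55  1.36 -0.28  1.13 -0.03]
  up [-0.62  0.49  0.61  1.22 -0.26  1.34 -0.05]
10 -s
   0 [-0.3   0.67 -0.13  2.19  0.84  0.2   1.93]
   0.6 [-0.16  0.42 -0.32  2.09  0.41  0.53  2.35]
   1.2 [-0.14  0.36 -0.28  1.78  0.22  0.86  2.62]
   1.745 [-0.1   0.49 -0.3   1.41  0.22  1.1   2.7 ]
   1.84 [-0.1   0.53 -0.3   1.34  0.23  1.13  2.71]
  up [-0.15  0.45 -0.22  1.2   0.16  1.34  2.77]
15 s
   0 [ 0.28  0.98 -1.15  2.23  1.59  0.98 -1.9 ]
   0.6 [-0.68  0.4   0.36  2.17 -0.13  0.35 -0.24]
   1.2 [-0.71  0.34  0.47  1.86 -0.13  0.72 -0.19]
   1.745 [-0.62  0.48  0.53  1.51 -0.23  0.96 -0.06]
   1.84 [-0.61  0.52  0.54  1.44 -0.26  1.   -0.04]
  up [-0.66  0.44  0.62  1.3  -0.23  1.21 -0.07]
15 -s
   0 [ 0.1   0.79 -0.77  2.24  1.58  0.63  1.21]
   0.6 [-0.22  0.4  -0.26  2.15  0.54  0.42  2.21]
[... 2502 characters left out ...]
.69  0.6   1.08 -0.37  1.47  0.35]
s (0.54, -0.09, 0.25) [-0.29  0.52  0.64  1.74 -0.36  1.01  0.48]
-s (0.69, -0.09, 0.25) [-0.38  0.92  1.13  1.29 -0.82  1.41 -2.45]
-s (0.69, -0.09, 0.36) [-0.34  0.83  1.13  1.09 -0.73  1.61 -2.55]
-s (0.54, -0.09, 0.25) [-0.53  0.69  1.14  1.74 -0.68  1.16 -2.33]
x (0.69, -0.09, 0.25) [-0.02  0.7   0.23  1.27 -0.16  1.18  1.79]
x (0.69, -0.09, 0.36) [-0.09  0.66  0.41  1.08 -0.25  1.45  1.84]
x (0.54, -0.09, 0.25) [-0.07  0.47  0.3   1.73 -0.16  0.97  1.86]
-x (0.69, -0.09, 0.25) [-0.29  0.81  0.83  1.28 -0.59  1.29 -1.03]
-x (0.69, -0.09, 0.36) [-0.27  0.75  0.87  1.09 -0.55  1.52 -1.09]
-x (0.54, -0.09, 0.25) [-0.49  0.65  1.04  1.74 -0.62  1.12 -0.82]
```

```bash
python3 - <<'E'
from h import *
q,t=ori(6,0,'s')
g=bar(0)
arm.movep(tcp(g+[0,0,.14],t),q)
arm.move_gripper(.52,25)
arm.line_to(tcp(g+[0,0,.035],t),.15)
print(arm.read_time(),arm.read_tool_pos(),tcp(g,t),arm.read_ft_force())
for n in("scene","top"): cv2.imwrite(f"pics/{n}1.png",snapshot(n))
s=cv2.imread('pics/scene1.png'); a=cv2.resize(s[220:400,240:440],None,fx=2,fy=2)
s=cv2.imread('pics/top1.png'); b=cv2.resize(s[180:360,190:390],None,fx=2,fy=2)
cv2.imwrite('pics/c1.png',np.hstack([a,b]))
E
```

```text
3.5083 [0.46513547 0.14801777 0.13898363] [0.46462309 0.148      0.10345975] [0.13037566 0.69841296 0.81211267]
```

View pics/c1.png

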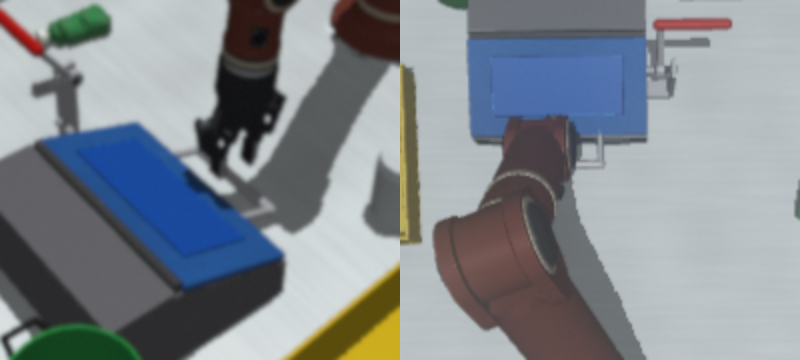

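In the scene crop, the two fingertips at about (212,165) and (250,155) hang over the bar, which runs from (185,155) to (270,210). One finger is on each side, and the hinge-side one is in front of the door edge. I'll go down, watching the force.

```bash
python3 - <<'E'
from h import *
q,t=ori(6,0,'s')
g=bar(0)
for dz in (.02,.01,0):
    arm.line_to(tcp(g+[0,0,dz],t),.1); f=arm.read_ft_force(); print(dz,f.round(2) if hasattr(f,'round') else f)
    if abs(f[2])>8: break
else:
    arm.move_gripper(0,25)
    print(arm.read_opening(),arm.read_ft_force(),arm.read_tool_pos(),arm.read_time())
s=snapshot('scene'); cv2.imwrite('pics/c2.png',cv2.resize(s[220:400,240:440],None,fx=3,fy=3))
E
```

```text
0.02 [ 1.35  0.14 -0.4 ]
0.01 [ 0.04 -0.38  0.18]
0 [ 0.23 -0.3  -0.47]
0.17455233468796552 [-1.1669675   0.25555922  4.0575478 ] [0.46449379 0.14800719 0.1038651 ] 4.7667
```

View pics/c2.png

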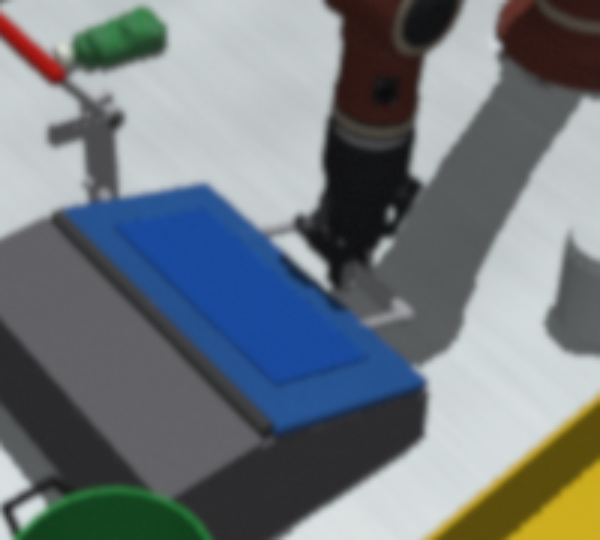

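The fingers are closed on the bar (opening 0.175 ≈ 15 mm), with the bar between them at about (355,285). Lifting along the arc now.

```bash
cat >> h.py <<'E'
def arc(q0,q1,n,v,b,fmax=30,every=1):
    o,t=ori(b,0,'s')
    for k,a in enumerate(np.linspace(q0,q1,n+1)[1:]):
        arm.line_to(tcp(bar(a),t),v); f=np.array(arm.read_ft_force())
        if k%every==0: print(round(a,3),f.round(1))
        if np.linalg.norm(f)>fmax: print('STOP',a,f); return a
    return q1
E
python3 - <<'E'
from h import *
a=arc(0,1.2,8,.12,6); 
if a==1.2: arc(1.2,1.78,4,.12,6)
print(arm.read_time(),arm.read_opening())
for n in("scene","top"): cv2.imwrite(f"pics/{n}3.png",snapshot(n))
s=cv2.imread('pics/scene3.png'); a=cv2.resize(s[130:380,200:400],None,fx=2,fy=2)
s=cv2.imread('pics/top3.png'); b=cv2.resize(s[130:380,190:390],None,fx=2,fy=2)
cv2.imwrite('pics/c3.png',np.hstack([a,b]))
E
```

```text
0.15 [ 1.2  0.4 -1.5]
0.3 [-0.3 -0.  -1.5]
0.45 [-1.6  0.8 -1.9]
0.6 [-4.8 -0.  -0.3]
0.75 [-9.2  0.7  1.3]
0.9 [-13.    1.2   5.8]
1.05 [-21.7  -0.2  13.7]
1.2 [-25.7   0.1  24.7]
STOP 1.2 [-25.74505234   0.13587585  24.67920595]
1.345 [-18.7  -0.1  27. ]
STOP 1.345 [-18.66197643  -0.11758464  27.02179157]
8.6333 0.17235495600435446
```

View pics/c3.png

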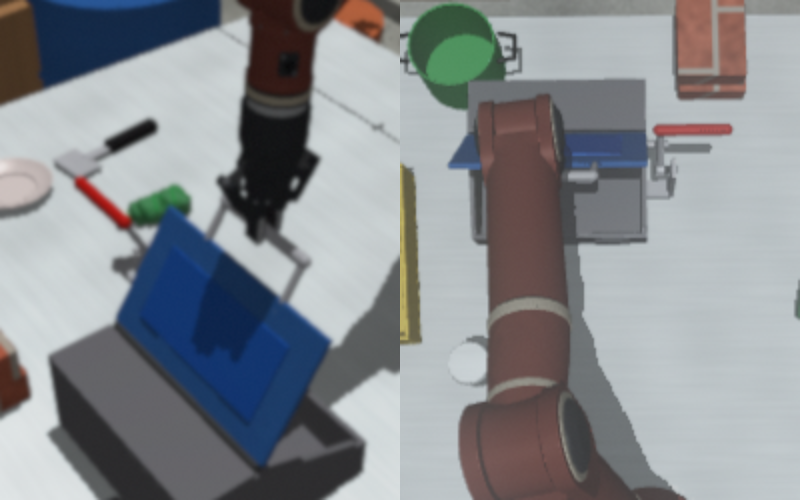

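At about 1.35 rad the door is up, the bar is still gripped and there's no collision. However, the force on the tool points radially outward (30 N), so my arc is a little too tight. I'll probe the stiffness and correct.

```bash
python3 - <<'E'
from h import *
o,t=ori(6,0,'s'); p=tcp(bar(1.345),t)
print('cmd',p.round(4),'act',np.round(arm.read_tool_pos(),4),np.round(arm.read_eef_rot(),3),o.round(3))
f0=np.array(arm.read_ft_force()); print(f0.round(1))
off=np.zeros(3)
for k in range(3):
    f=np.array(arm.read_ft_force()); f[1]=0
    d=bar(1.345)-H; d/=np.linalg.norm(d); fr=f@d
    if fr<6: break
    off+=d*.0015; arm.line_to(p+off,.05); print(off.round(4),np.round(arm.read_ft_force(),1),np.round(arm.read_wrist_torque(),2),np.round(arm.read_tool_pos(),4))
E
```

```text
cmd [0.5517 0.148  0.3633] act [0.5501 0.148  0.3687] [ 0.526  0.474 -0.472  0.524] [ 0.525  0.473 -0.473  0.525]
[-18.2  -0.3  27.2]
[-0.0008  0.      0.0013] [-14.4  -0.3  20.9] [-0.16  2.78 -0.03] [0.55   0.148  0.3688]
[-0.0016  0.      0.0025] [-10.    0.3  13.9] [-0.    2.07 -0.01] [0.5499 0.1481 0.3689]
[-0.0024  0.      0.0038] [-6.   0.1  9.4] [0.06 1.46 0.04] [0.5497 0.1481 0.3689]
```

```bash
cat >> h.py <<'E'
def arc2(q0,q1,n,v,b,dep=.0605,fmax=35):
    o,t=ori(b,0,'s')
    for k,a in enumerate(np.linspace(q0,q1,n+1)[1:]):
        arm.line_to(tcp(bar(a),t,dep),v); f=np.array(arm.read_ft_force()); d=bar(a)-H; d/=np.linalg.norm(d); tg=np.array([d[2],0,-d[0]])
        P=np.array(arm.read_tool_pos())+dep*t-H
        print(round(a,3),'rad %.1f tan %.1f'%(f@d,f@tg),'r %.4f q %.3f'%(np.hypot(P[0],P[2]),np.arctan2(P[2],-P[0])+np.deg2rad(20)))
        if np.linalg.norm(f)>fmax: print('STOP'); return a
        dep+=np.clip(f@d/5000,-.0015,.0015)/max(-(t@d),.4)
    return q1
E
python3 - <<'E'
from h import *
a=arc2(1.345,1.76,5,.1,6)
print(arm.read_time(),arm.read_opening())
E
```

```text
1.428 rad 7.6 tan -0.6 r 0.2206 q 1.435
1.511 rad 1.3 tan -0.4 r 0.2198 q 1.516
1.594 rad 2.3 tan -0.2 r 0.2200 q 1.595
1.677 rad 3.6 tan -1.0 r 0.2202 q 1.678
1.76 rad 2.0 tan 0.2 r 0.2200 q 1.761
11.1833 0.1731822770132288
```

```bash
python3 - <<'E'
from h import *
a=arc2(1.76,1.84,2,.05,6,.062)
arm.pause(.3)
print(arm.read_time(),arm.read_opening())
for n in("scene","top"): cv2.imwrite(f"pics/{n}4.png",snapshot(n))
s=cv2.imread('pics/scene4.png'); a=cv2.resize(s[130:380,200:400],None,fx=2,fy=2)
s=cv2.imread('pics/top4.png'); b=cv2.resize(s[130:255,260:360],None,fx=4,fy=4)
cv2.imwrite('pics/c4.png',np.hstack([a,b]))
E
```

```text
1.8 rad 5.4 tan 0.1 r 0.2212 q 1.803
1.84 rad 3.2 tan -1.5 r 0.2201 q 1.842
12.1333 0.17796815047405198
```

View pics/c4.png

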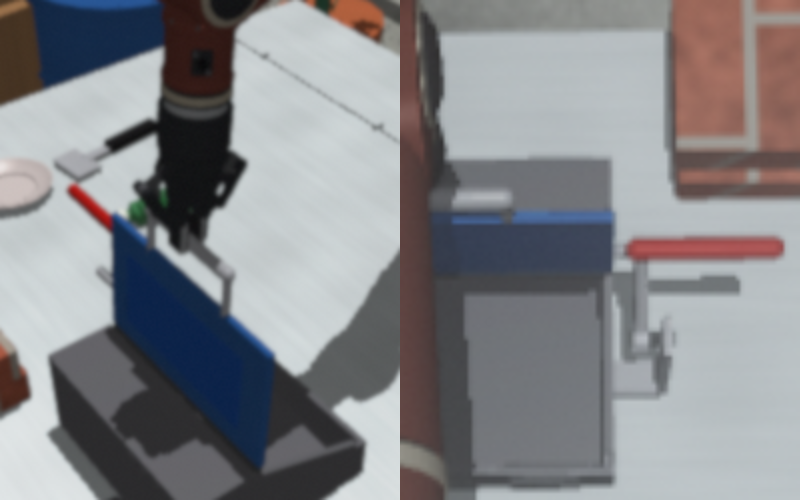

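The door stands near vertical (1.84 by the tool) and the red bar is back at its old row (about 192), so the stay has dropped. I'll ease back to 1.745, let go and check.

```bash
python3 - <<'E'
from h import *
a=arc2(1.84,1.74,2,.05,6,.062)
o,t=ori(6,0,'s')
arm.move_gripper(.6); 
p=np.array(arm.read_tool_pos()); print(arm.read_ft_force())
arm.line_to(p-.1*t,.2)
print(arm.read_time())
for n in("scene","top"): cv2.imwrite(f"pics/{n}5.png",snapshot(n))
s=cv2.imread('pics/scene5.png'); a=cv2.resize(s[130:380,200:400],None,fx=2,fy=2)
s=cv2.imread('pics/top5.png'); b=cv2.resize(s[130:255,260:360],None,fx=4,fy=4)
cv2.imwrite('pics/c5.png',np.hstack([a,b]))
E
```

```text
1.79 rad 7.1 tan -0.3 r 0.2212 q 1.793
1.74 rad 3.5 tan 0.7 r 0.2202 q 1.741
[ 0.23234898 -0.34544995  0.20516929]
14.0667
```

View pics/c5.png

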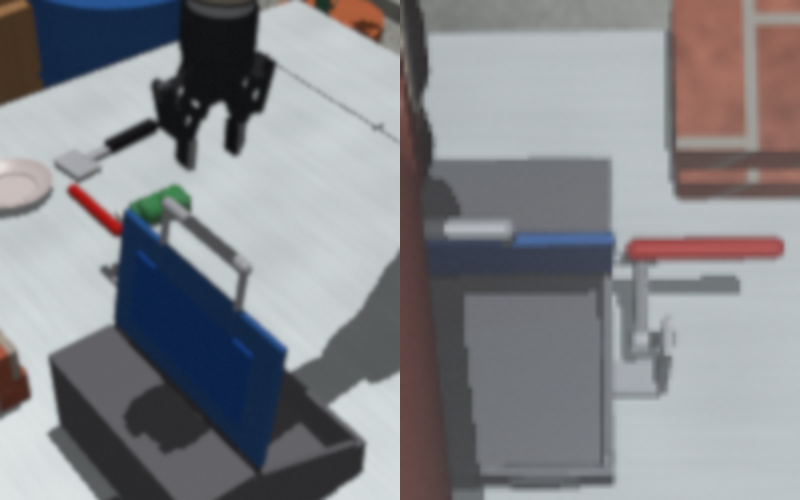

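The door stands on its own with the gripper clear, and the red bar is still leaning back at crop (705,248), so it's locked. Next is the bottle.

```bash
python3 - <<'E'
from h import *
q,t=ori(8,-10,'x')
g=np.array([.418,-.292,.024])
arm.movep(tcp(g+[0,0,.13],t),q)
arm.move_gripper(1.0)
for dz in (.03,.01,.004,0):
    arm.line_to(tcp(g+[0,0,dz],t),.12); f=np.array(arm.read_ft_force()); print(dz,f.round(1))
    if abs(f[2])>6: break
print(arm.read_time())
for n in("scene","top"): cv2.imwrite(f"pics/{n}6.png",snapshot(n))
s=cv2.imread('pics/scene6.png'); a=cv2.resize(s[160:310,200:360],None,fx=4,fy=4)
cv2.imwrite('pics/c6.png',a)
E
```

```text
0.03 [ 0.1 -0.3  0.8]
0.01 [0.  0.1 0.2]
0.004 [-0.7  0.2 -0.3]
0 [ 0.3 -0.5 -0.4]
18.4667
```

View pics/c6.png

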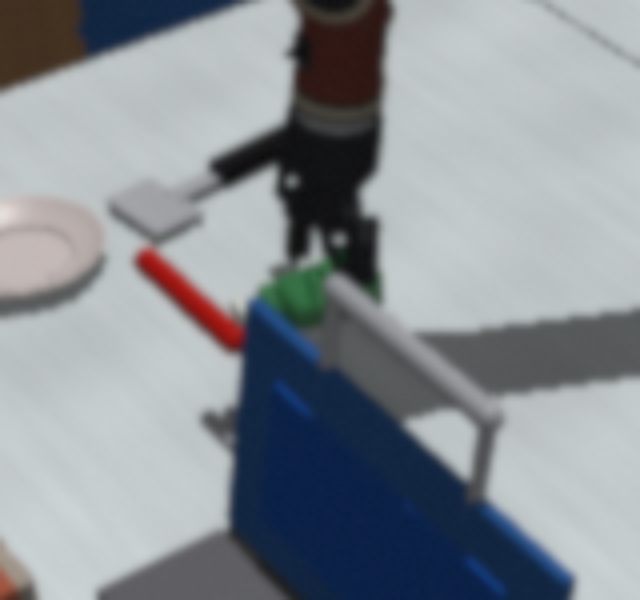

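The fingers straddle the green body at crop (310,285) with no contact. I'll close and lift.

```bash
python3 - <<'E'
from h import *
q,t=ori(8,-10,'x')
g=np.array([.418,-.292,.0215])
arm.line_to(tcp(g,t),.1)
arm.move_gripper(0,30); print(arm.read_opening(),np.round(arm.read_ft_force(),1))
arm.line_to(tcp(g+[0,0,.15],t),.15)
arm.move_gripper(0,30)
print(arm.read_opening(),np.round(arm.read_ft_force(),2),arm.read_time())
for n in("scene","top"): cv2.imwrite(f"pics/{n}7.png",snapshot(n))
s=cv2.imread('pics/scene7.png'); a=cv2.resize(s[130:280,200:360],None,fx=4,fy=4)
cv2.imwrite('pics/c7.png',a)
E
```

```text
0.6261945098233699 [-1.4  0.2  2.2]
0.6204447614960298 [ 0.54 -0.97 -0.81] 20.5833
```

View pics/c7.png

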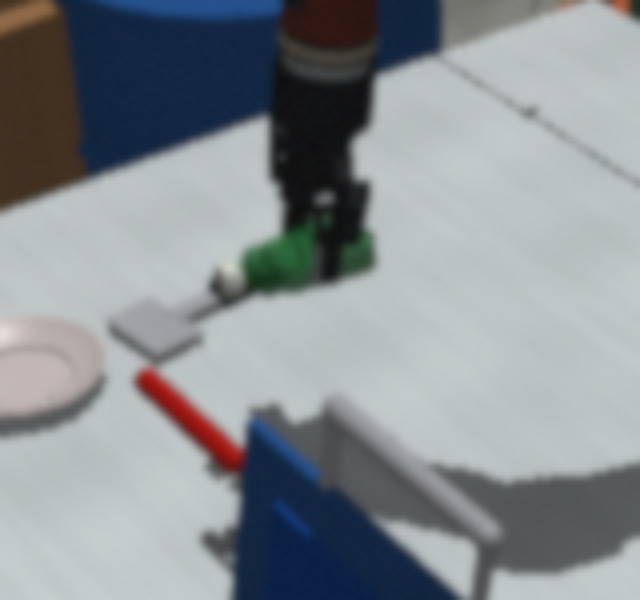

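The bottle is held level at 0.62 (53 mm). I'll carry it round in front of the locker and lower it in.

```bash
python3 - <<'E'
from h import *
q,t=ori(8,0,'x')
arm.line_to(tcp([.43,.15,.19],t),.25,ori=q)
print(arm.read_opening(),arm.read_time())
g=np.array([.575,.15,.0305])
arm.line_to(tcp([.575,.15,.13],t),.2)
for z in (.05,.036,.0315):
    arm.line_to(tcp([.575,.15,z],t),.12); f=np.array(arm.read_ft_force()); print(z,f.round(1))
    if abs(f[2])>8: break
print(arm.read_time(),arm.read_opening())
for n in("scene","top"): cv2.imwrite(f"pics/{n}8.png",snapshot(n))
s=cv2.imread('pics/scene8.png'); a=cv2.resize(s[130:380,200:400],None,fx=2,fy=2)
s=cv2.imread('pics/top8.png'); b=cv2.resize(s[130:380,190:390],None,fx=2,fy=2)
cv2.imwrite('pics/c8.png',np.hstack([a,b]))
E
```

```text
0.625046316523512 22.6
0.05 [-0.2  1.1  0.4]
0.036 [-0.5  0.1 -0.9]
0.0315 [ 0.6  1.  -0.9]
24.8667 0.624068844963464
```

View pics/c8.png

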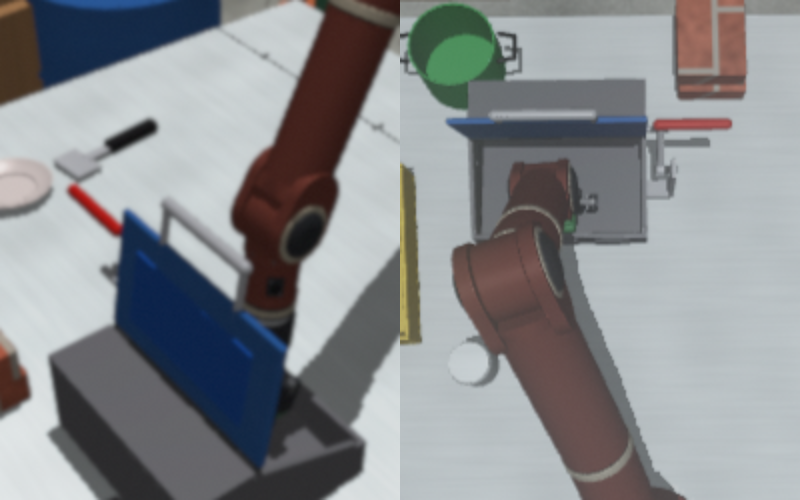

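The gripper is inside the locker, clear of the door and bar, and the bottle shows at crop (570,226). I'll lower to contact, release and back out.

```bash
python3 - <<'E'
from h import *
q,t=ori(8,0,'x')
for z in (.030,.0285,.027):
    arm.line_to(tcp([.575,.15,z],t),.05); f=np.array(arm.read_ft_force()); print(z,f.round(1))
    if f[2]>2.5: break
arm.move_gripper(.85)
arm.line_to(tcp([.567,.15,.14],t),.15)
arm.line_to(tcp([.48,.10,.36],t),.3)
print(arm.read_time())
for n in("scene","top"): cv2.imwrite(f"pics/{n}9.png",snapshot(n))
s=cv2.imread('pics/scene9.png'); a=cv2.resize(s[130:380,200:400],None,fx=2,fy=2)
s=cv2.imread('pics/top9.png'); b=cv2.resize(s[130:380,190:390],None,fx=2,fy=2)
cv2.imwrite('pics/c9.png',np.hstack([a,b]))
E
```

```text
0.03 [ 0.8 -0.2 -0.6]
0.0285 [-3.3 -0.1  7.8]
27.6417
```

View pics/c9.png

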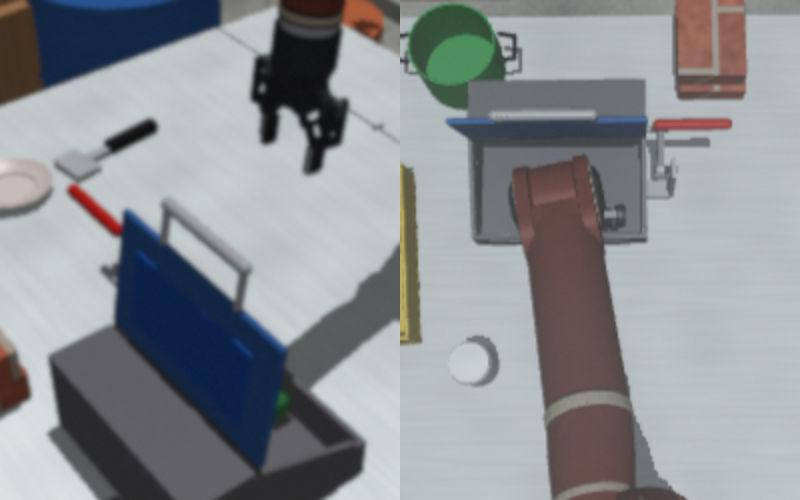

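The bottle stands inside the locker (green visible at crop (283,405)), and the door is still locked. Now I'll unlock the stay, with fingers shut behind the red bar.

```bash
python3 - <<'E'
from h import *
q,t=ori(0,0,'x')
arm.line_to(tcp([.56,-.09,.36],t),.3,ori=q)
arm.move_gripper(0,25)
arm.line_to(tcp([.697,-.09,.36],t),.25)
arm.line_to(tcp([.697,-.09,.25],t),.2)
print(arm.read_time(),np.round(arm.read_ft_force(),1),arm.read_opening())
for x in (.68,.66,.64,.62,.60,.585,.572):
    arm.line_to(tcp([x,-.09,.25],t),.08); f=np.array(arm.read_ft_force()); print(x,f.round(1))
    if np.linalg.norm(f)>15: break
print(arm.read_time())
for n in("scene","top"): cv2.imwrite(f"pics/{n}10.png",snapshot(n))
s=cv2.imread('pics/scene10.png'); a=cv2.resize(s[130:380,200:400],None,fx=2,fy=2)
s=cv2.imread('pics/top10.png'); b=cv2.resize(s[130:380,190:390],None,fx=2,fy=2)
cv2.imwrite('pics/c10.png',np.hstack([a,b]))
E
```

```text
30.675 [1.1 0.3 0.3] 4.407688788412043e-05
0.68 [ 0.  -0.2  0.1]
0.66 [ 0.7 -0.7  0.5]
0.64 [ 1.2  0.5 -0.3]
0.62 [0.2 0.1 0.1]
0.6 [ 0.6 -0.   0.2]
0.585 [-0.7  0.2  0.5]
0.572 [ 0.4 -0.8  0.3]
33.275
```

View pics/c10.png

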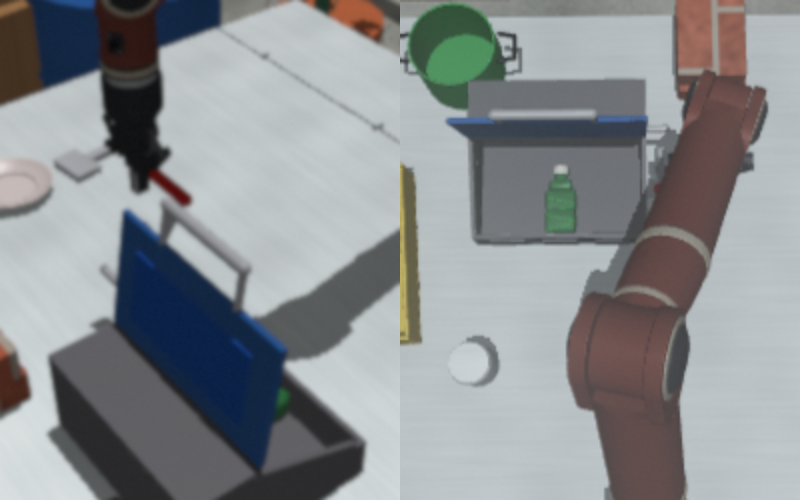

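The red bar is over to the front, the bottle lies flat on the locker floor at crop (561,200), and the door still stands. Now I'll re-grip the door bar.

```bash
python3 - <<'E'
from h import *
q,t=ori(0,0,'x')
arm.line_to(tcp([.575,-.09,.42],t),.25)
q,t=ori(6,0,'s'); g=bar(1.745)
arm.move_gripper(.6,25)
arm.movep(tcp(g+[-.02,0,.12],t),q)
arm.line_to(tcp(g+[0,0,.05],t,.058),.2)
print(arm.read_time())
for n in("scene","top"): cv2.imwrite(f"pics/{n}11.png",snapshot(n))
for z in(.02,0):
    arm.line_to(tcp(g+[0,0,z],t,.058),.1); print(np.round(arm.read_ft_force(),1))
s=cv2.imread('pics/scene11.png'); a=cv2.resize(s[130:380,200:400],None,fx=2,fy=2)
s=cv2.imread('pics/top11.png'); b=cv2.resize(s[130:380,250:450],None,fx=2,fy=2)
s=snapshot('scene'); c=cv2.resize(s[130:380,200:400],None,fx=2,fy=2)
cv2.imwrite('pics/c11.png',np.hstack([a[:,:270],b[:,:260],c[:,:270]]))
E
```

```text
36.8583
[-0.4 -0.1  0.6]
[-0.5 -0.   0.4]
```

View pics/c11.png

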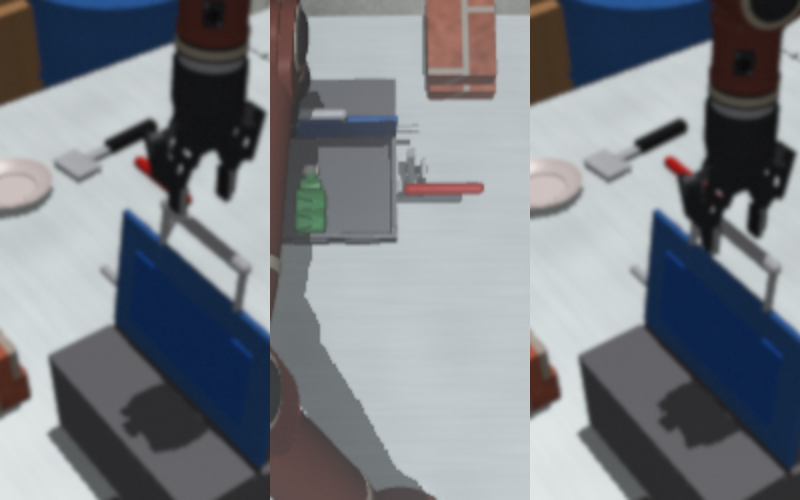

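The stay is unlocked (red bar at the front), and the fingers straddle the door bar in the right-hand view. Gripping and lowering.

```bash
python3 - <<'E'
import re
s=open('h.py').read()
s=s.replace("        dep+=np.clip(f@d/5000,-.0015,.0015)/max(-(t@d),.4)\n","        if -(t@d)>.3: dep+=np.clip(f@d/5000,-.0015,.0015)/max(-(t@d),.4)\n    print('dep',dep)\n")
open('h.py','w').write(s)
E
python3 - <<'E'
from h import *
arm.move_gripper(0,30); print(arm.read_opening(),np.round(arm.read_ft_force(),1))
a=arc2(1.745,1.25,5,.08,6,.058)
print(arm.read_time(),arm.read_opening())
for n in("scene","top"): cv2.imwrite(f"pics/{n}12.png",snapshot(n))
s=cv2.imread('pics/scene12.png'); a=cv2.resize(s[130:380,200:400],None,fx=2,fy=2)
s=cv2.imread('pics/top12.png'); b=cv2.resize(s[130:380,190:390],None,fx=2,fy=2)
cv2.imwrite('pics/c12.png',np.hstack([a,b]))
E
```

```text
0.17164203942380224 [-0.1 -0.   2.4]
1.646 rad 5.3 tan 0.3 r 0.2208 q 1.648
1.547 rad 2.9 tan 1.2 r 0.2198 q 1.547
1.448 rad 1.5 tan 0.0 r 0.2198 q 1.445
1.349 rad 0.5 tan 0.0 r 0.2198 q 1.349
1.25 rad -3.3 tan -0.5 r 0.2196 q 1.250
dep 0.0593446948610033
40.3167 0.17519852023899926
```

View pics/c12.png

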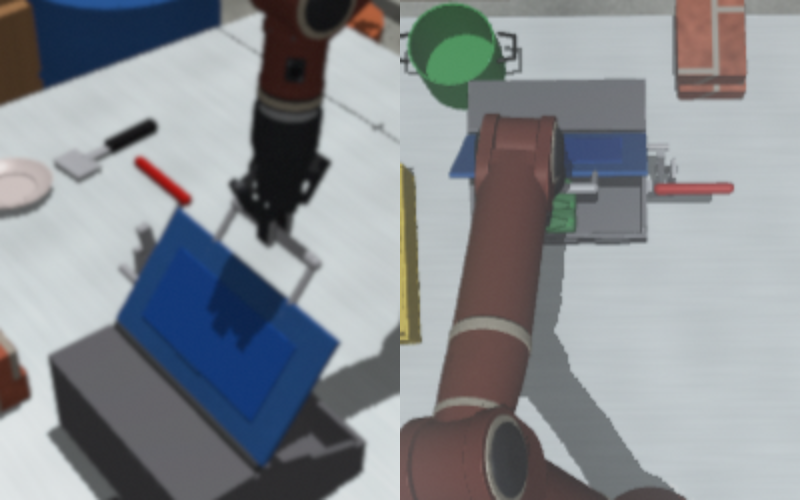

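The door is coming down under control, and the stay is still unlocked. Continuing.

```bash
python3 - <<'E'
from h import *
a=arc2(1.25,.12,10,.08,6,.059)
print(arm.read_time(),arm.read_opening())
E
```

```text
1.137 rad -0.5 tan -1.0 r 0.2202 q 1.135
1.024 rad 0.5 tan -1.1 r 0.2201 q 1.023
0.911 rad -0.9 tan -1.2 r 0.2198 q 0.912
0.798 rad -1.0 tan -0.9 r 0.2197 q 0.799
0.685 rad -0.8 tan -1.0 r 0.2199 q 0.685
0.572 rad -1.1 tan -2.2 r 0.2200 q 0.572
0.459 rad 0.8 tan -1.1 r 0.2200 q 0.459
0.346 rad 0.0 tan -2.2 r 0.2200 q 0.346
0.233 rad 1.2 tan -0.8 r 0.2201 q 0.233
0.12 rad 1.8 tan -0.6 r 0.2203 q 0.120
dep 0.057412528658261394
45.0417 0.172612196401138
```

```bash
python3 - <<'E'
from h import *
o,t=ori(6,0,'s')
for a in (.08,.05,.025,.01,0,-.01,-.02,-.03,-.04,-.05):
    arm.line_to(tcp(bar(a),t,.0574),.04); f=np.array(arm.read_ft_force()); print(a,f.round(1),np.round(arm.read_tool_pos(),4))
    if f[2]>9: break
print(arm.read_time())
for n in("scene","top"): cv2.imwrite(f"pics/{n}13.png",snapshot(n))
s=cv2.imread('pics/scene13.png'); a=cv2.resize(s[180:430,200:400],None,fx=2,fy=2)
s=cv2.imread('pics/top13.png'); b=cv2.resize(s[130:380,190:390],None,fx=2,fy=2)
cv2.imwrite('pics/c13.png',np.hstack([a,b]))
E
```

```text
0.08 [-2.6 -0.4 -0.5] [0.4586 0.1481 0.1234]
0.05 [-2.3 -0.4 -2.8] [0.4604 0.1482 0.1168]
0.025 [-4.4  0.1 -3. ] [0.462  0.1481 0.1116]
0.01 [-5.  -0.7 -2.8] [0.463  0.1481 0.1086]
0 [-5.7  0.7 -2.3] [0.4637 0.1481 0.1067]
-0.01 [-5.2  0.8 -2.9] [0.4644 0.1481 0.1046]
-0.02 [-8.2 -0.4  5.2] [0.4648 0.1481 0.1033]
-0.03 [-11.5  -1.2  23.2] [0.4649 0.148  0.1028]
47.2583
```

View pics/c13.png

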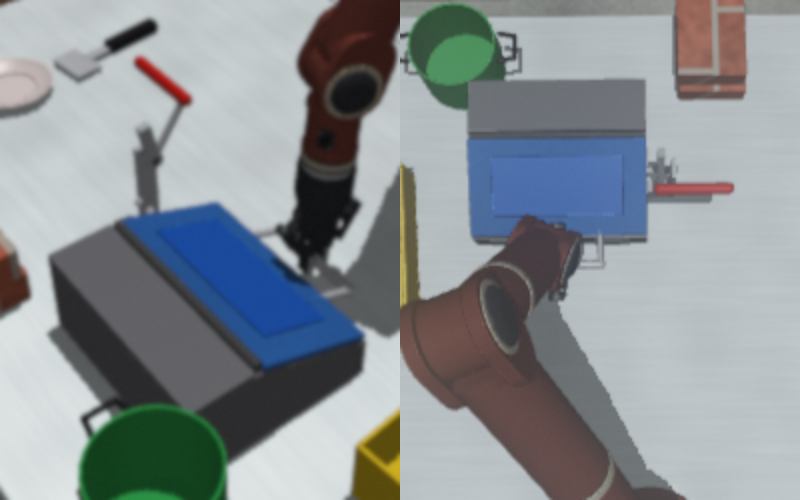

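The door is shut against a hard stop: 23 N upward at tool z 0.103, the same height as when I first gripped it. I'll ease off, release and back out.

```bash
python3 - <<'E'
from h import *
o,t=ori(6,0,'s')
arm.line_to(tcp(bar(-.018),t,.0574),.05); print(np.round(arm.read_ft_force(),1))
arm.move_gripper(.5); print(arm.read_opening(),np.round(arm.read_ft_force(),1))
p=np.array(arm.read_tool_pos())
arm.line_to(p+[0,0,.06],.1); print(np.round(arm.read_ft_force(),1))
arm.line_to(p+[-.03,0,.22],.2)
q,_=ori(0,0,'s')
arm.movep([.35,.42,.40],q)
print(arm.read_time())
for n in("scene","top"): cv2.imwrite(f"pics/{n}14.png",snapshot(n))
E
```

```text
[-5.1 -0.4  1.3]
0.4976572794660483 [0.1 0.3 0.1]
[-1.3  0.9 -0.7]
50.8583
```

```bash
python3 - <<'E'
from h import *
a=cv2.imread('pics/scene14.png');b=cv2.imread('pics/top14.png')
cv2.imwrite('pics/c14.png',np.hstack([a[130:430,80:480],b[110:410,110:510]]))
f=lambda u,v:(215+(u+.5)/4-.5,160+(v+.5)/4-.5)
z=cv2.resize(b[160:310,215:415],None,fx=4,fy=4,interpolation=cv2.INTER_CUBIC); cv2.imwrite('pics/c14z.png',z)
t0=cv2.imread('pics/top0.png'); m=(cv2.absdiff(t0,b).max(2)>40).astype('u1'); print(m[225:275,235:300].sum(), m[195:235,420:480].sum(), m[250:320,430:480].sum(), m[205:310,125:200].sum())
E
```

```text
0 0 0 2119
```

View pics/c14.png

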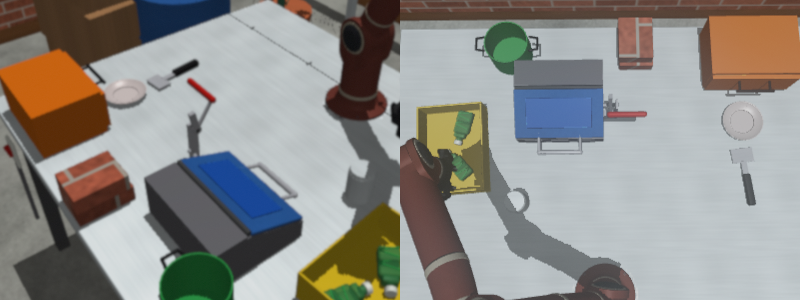

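View pics/c14z.png

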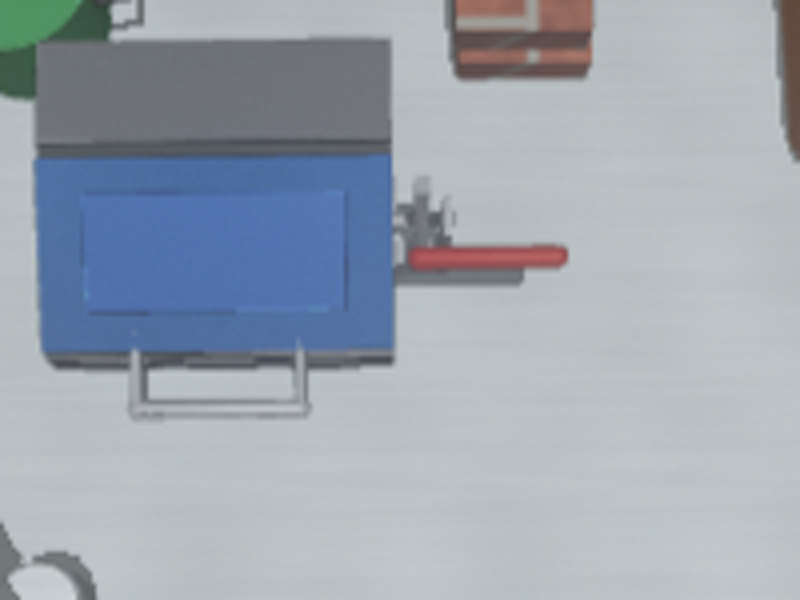

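The door and its bar show zero changed pixels against the first picture, so it's fully shut. The saucer and scraper are unchanged. The bin region differs only because the arm and its shadow cover part of it; the bottles there look undisturbed. Handing in.

```bash
python3 -c "
from h import *
print(ticket.finish_job(), arm.read_time())"
```

```text
the job is handed in; nothing more can be done
the job is handed in; nothing more can be done
```

I handed the job in at about 51 s of the 72 s allowed, with every step done in the order you asked; `finish_job()` reports no verdict. I lifted the door to 1.84 rad so the stay could drop in, then let go. While it stood locked I put the green bottle on the locker floor. Then I pulled the red bar to the front and lowered the door by its bar until it was shut.

**What the last checks showed:**
- **Door:** it met a hard stop at the same tool height as the first grip, and the final top view shows no changed pixels on the door front and bar.
- **Stay:** the red bar is over at the front. I judged the lock from the picture (red bar back down, door standing) and never load-tested it.
- **Bottle:** it lay flat on the locker floor in the last view before I closed the door.
- **Other things:** the saucer and scraper show no change. The arm and its shadow partly cover the bin and can in the last picture, so I checked those by eye only, and they look undisturbed.

**Off plan:**
- **Lift:** my first arc was about 6 mm too tight. The wrist force rose to about 36 N and tripped my own 30 N stop twice; after the second I corrected the arc. The lowering run stayed under about 6 N until the stop.
- **Shutting:** I briefly pressed the door onto its stop with about 26 N, then eased off before letting go.

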